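# Try two handle sleeves on the leaning gauge pin and sort them

### The arm

A 6-joint arm with a two-finger parallel gripper is mounted at the origin on the work surface. World frame = base frame: x ahead of the robot, y to its left, z up, the work surface at z = 0. Lengths are in m, angles in rad, forces in N, time in s.
With the tool pointing down it reaches from about 0.35 to 0.875 m from the base axis. Payload 15.5 kg.
Tool frame: the origin (TCP) lies on the centre line of the jaws, within the pads' length; the fingertips stand 11 mm ahead of it and the grasp point (between the pads) lies 8 mm behind it; y points along the fingers, z is the direction in which the jaws open and shut, and the axes are right-handed (so a half turn about y gives the same grasp; the last joint's range is limited). The gripper opens to 85 mm and grips with 20 to 120 N. Pads are 22 mm wide; open, the fingers measure 114 mm over their backs; the gripper's body (76 mm by 85 mm) begins 54 mm behind the grasp point. The pads swing forward as they close: fully open they stand 13 mm farther back than shut.
Start: joints at [-1.413, 0.494, 1.345, -0, 1.302, -0.096], TCP at [0.156, -0.605, 0.242] pointing down, gripper open.
Joint ranges: [-2.91, 2.91], [-0.82, 2.16], [0.22, 2.67], [-1.22, 4.37], [0.12, 2.79], [-3.08, 3.08]. Speed limits (rad/s): [1.89, 1.89, 2.57, 3.01, 3.01, 3.01].

### API

Orientations are given as a unit quaternion [x, y, z, w].
In Python, from station import * gives the robot as it stands.
- The arm moves only by the tool step_arm, never from a script. Its argument "commands" is a list of rows, each a list of 3 entries, a list of its own where there are three numbers: the shift along the world's x, y, z scaled (see below), then the turn about the world's z scaled (see below), then the closure, from 0 (fully open) to 1 (shut). A call has 1 to 12 rows; each row shifts and turns the pose as measured when the row begins; what a row does not reach is not made up. The controller multiplies each number of a shift by 2.5 cm and each number of a turn by pi rad. A row lasts 1/8 s, in which the tool goes at most 62.5 mm and 10.7 degrees, less where a joint would pass 70% of its speed; a pose out of reach is approached as far as the arm can. A call with a number of a shift or a turn outside -1 to 1 is refused whole. A call with a gripper value outside its range is refused whole. The fingers move at their own pace and stop on an object; the grip force is fixed at half the most. Time passes only in rows, so rows that do not move let the fingers close. It gives the time, the measured TCP pose, the force and the opening at its end, in the units of the state.
- observe(): the state, without advancing time (a new reading comes with each control period).
- get_image(name): name is "side" or "top" or "wrist"; returns (picture, depth): 420x560x3 uint8, red, green, blue; 420x560 float32, m along the optical axis (not along the pixel's ray), 0 where there is no reading.
- camera_params(name): a dict with "K" (3x3 intrinsics, pixels), "dist_coeffs" ([k1, k2, p1, p2, k3] as OpenCV has them; the pictures are not rectified), "extrinsics" (4x4, takes a point from camera to world coordinates). Camera axes: x right, y down, z forward; pixel columns grow to the right and rows downward; lengths in m; the calibration is good to about 2 mm. A picture is of the moment at which its call begins: read the wrist's pose just before it. camera_params takes no time and is no camera call; for the wrist camera it gives the pose at the moment of the call.
- finish_job(): hands the job in, once; it reports no verdict.
The state is a dict: "time": time; "q": joint angles; "qd": joint speeds; "effort": joint torques, N m; "tool_pos": TCP position; "tool_rot": TCP orientation; "contact_force": force on the tool from outside, world axes, zero at the start; "ft_torque": the same for the moment, N m; "grip_width": opening from 0.0 (shut) to 1.0 (fully open).
Only numpy, scipy, OpenCV 4.12 (cv2) and the standard library are available. Lean on these libraries where they do the work, as an engineer would, in place of code of your own. Each camera call takes 0.05 s, during which the arm holds its last target. There are 200 camera calls.

### The job

One at a time, slide each of the two aluminium sleeves onto the leaning stepped gauge pin as far as it will go, and put it away before trying the other. Stand a sleeve that goes right down to the pin's foot upright in the saucer, and one that stops at the pin's shoulder upright in the small square tray. Leave the other things on the shelf where they are.

Things in the scene. Friction and masses are not known exactly. Their poses are not given: they have to be found in the camera images.
- sleeve_1: plain round aluminium sleeve (open tube), 42 mm outside diameter, 45 mm tall, standing upright on the shelf. Origin at the centre of its lower end, z along its bore. One of the two sleeves has a 32 mm bore, the other a 23.5 mm bore; outside they are alike and it is not told which is which
- sleeve_2: the second plain round aluminium sleeve (open tube), 42 mm outside diameter, 45 mm tall, standing upright on the shelf. Origin at the centre of its lower end, z along its bore. One of the two sleeves has a 32 mm bore, the other a 23.5 mm bore; outside they are alike and it is not told which is which
- sleeve_1_mid (a point): middle of sleeve_1, on its axis, 22.5 mm from either end
- sleeve_2_mid (a point): middle of sleeve_2, on its axis, 22.5 mm from either end
- pin: fixed stepped steel pin, 62 mm long, leaning 30 deg from vertical to the robot's right. Origin: centre of its foot on the stand's sloping 64 x 64 mm face (square to the pin), 70 mm above the shelf; z along the pin to its tip, y level. From the foot: 27 mm diameter to 18 mm, bevel to 23.8 mm diameter at the shoulder (24 mm), 19.5 mm diameter to 52 mm, taper to 8 mm diameter at the tip
- pin_home (a point): on the pin's axis 22.5 mm from the foot: where the middle of a sleeve is when it is right down at the foot
- pin_step (a point): on the pin's axis 46.5 mm from the foot: where the middle of a sleeve is when it rests on the shoulder
- gauge: fixed steel stand of the pin, base plate 110 x 80 mm; origin on the shelf right below the pin's foot; the pin leans to its -x
- saucer: white ceramic saucer, loose, 120 mm across, 16 mm high; its flat inner floor (radius about 33 mm) is 5 mm above the shelf. Origin under its centre, z up
- tray: small square black plastic tray, fixed, 110 x 110 x 18 mm, walls and floor 4 mm, open on top. Origin under its centre, z up
- fork: garden hand fork with wooden handle, 270 mm long, lying on the shelf at the back; origin under the middle, x towards the tines
- nozzle: green plastic spray nozzle, about 90 x 115 mm, 38 mm high, lying on its side near the gauge; origin under its barrel, x along the barrel, grip to -y
- pot: small terracotta pot, 90 mm across, 85 mm high, at the back; origin under its centre
- jar: screw-top glass jar, 64 mm across, 85 mm high, at the right side; origin under its centre
Things that resemble listed ones, but are neither listed nor needed, are in the scene too. Leave any blue look-alike of the sleeve_2 alone.

How it is judged:
On the way, in this order (a step that is already met when the one before it is completed fails the run):
1. one sleeve has been slid onto the pin as far as it goes (its middle within 7 mm of pin_home or pin_step, its axis within 0.15 rad of the pin) (((distance between sleeve_1_mid and pin_home below 0.007 m and angle between the z axis of sleeve_1 and the z axis of pin, either way round below 0.15 rad) or (distance between sleeve_2_mid and pin_step below 0.007 m and angle between the z axis of sleeve_2 and the z axis of pin, either way round below 0.15 rad))), for 0.1 s.
2. that sleeve stands in the dish that its result calls for, and the other sleeve has been slid onto the pin as far as it goes ((((distance between sleeve_1_mid and pin_home below 0.007 m and angle between the z axis of sleeve_1 and the z axis of pin, either way round below 0.15 rad) and (x of sleeve_2_mid in the frame of tray between -0.04 and 0.04 m and y of sleeve_2_mid in the frame of tray between -0.04 and 0.04 m and z of sleeve_2_mid in the frame of tray between 0.018 and 0.035 m and angle between the z axis of sleeve_2 and the z axis of tray, either way round below 0.15 rad and linear speed of sleeve_2 below 0.02 m/s)) or ((distance between sleeve_2_mid and pin_step below 0.007 m and angle between the z axis of sleeve_2 and the z axis of pin, either way round below 0.15 rad) and (x of sleeve_1_mid in the frame of saucer between -0.03 and 0.03 m and y of sleeve_1_mid in the frame of saucer between -0.03 and 0.03 m and z of sleeve_1_mid in the frame of saucer between 0.018 and 0.035 m and angle between the z axis of sleeve_1 and the z axis of saucer, either way round below 0.15 rad and linear speed of sleeve_1 below 0.02 m/s)))), for 0.1 s.
At the end, for the whole second after the job is handed in: The sleeve that goes down to the pin's foot stands on the saucer's floor, the one that stops at the shoulder on the tray's floor; both at rest, upright within 0.15 rad, their axes within 30 mm (saucer) or 40 mm (tray) of the dish's centre in its x and y (x of sleeve_1_mid in the frame of saucer between -0.03 and 0.03 m and y of sleeve_1_mid in the frame of saucer between -0.03 and 0.03 m and z of sleeve_1_mid in the frame of saucer between 0.018 and 0.035 m and angle between the z axis of sleeve_1 and the z axis of saucer, either way round below 0.15 rad and linear speed of each of sleeve_1, sleeve_2 below 0.02 m/s and x of sleeve_2_mid in the frame of tray between -0.04 and 0.04 m and y of sleeve_2_mid in the frame of tray between -0.04 and 0.04 m and z of sleeve_2_mid in the frame of tray between 0.018 and 0.035 m and angle between the z axis of sleeve_2 and the z axis of tray, either way round below 0.15 rad); the robot touches nothing.
It fails at once if the fork is shifted by more than 40 mm (distance of fork from where it was at the start of the episode above 0.04 m).
It fails at once if the nozzle is shifted by more than 40 mm (distance of nozzle from where it was at the start of the episode above 0.04 m).
It fails at once if the pot is shifted by more than 40 mm (distance of pot from where it was at the start of the episode above 0.04 m).
It fails at once if the jar is shifted by more than 40 mm (distance of jar from where it was at the start of the episode above 0.04 m).
It also fails if it takes over 72 s, if anything falls off the work surface, if the arm or the gripper's body presses on something with over 40 N, if the wrist force passes 120 N, or if a joint passes its speed limit or range.

## Working session

There is one attempt and no reset: what is moved stays moved. The work goes in short steps, Python scripts to look and compute and a tool call to move; the robot and the scene stay as the last step left them, time stands still between calls to the robot, and variables do not carry over. Pictures are saved under pics/ and viewed, about 8 in all and at most 12, crops included, and the job is handed in when it is done.

Besides the shell and the picture viewer there is one more tool, called after "Call:" as a command line: name --argument value ..., lists and objects as JSON in quotes. step_arm: Moves the arm, as the interface text tells. Shifts and turns lie within -1 to 1; 1 stands for 2.5 cm of shift or pi rad of turn. Its arguments: {"type":"object","properties":{"commands":{"type":"array"}},"required":["commands"]}

```bash
mkdir -p pics
cat > h.py <<'E'
from station import *
import numpy as np, cv2
def shot(n):
    P=camera_params(n); im,d=get_image(n); return im,d,P
def rays(P,uv):
    uv=np.asarray(uv,float).reshape(-1,1,2)
    n=cv2.undistortPoints(uv,np.array(P["K"]),np.array(P["dist_coeffs"])).reshape(-1,2)
    E=np.array(P["extrinsics"]); d=np.c_[n,np.ones(len(n))]
    return E[:3,3],d@E[:3,:3].T
def onplane(P,uv,z):
    o,d=rays(P,uv); return o+d*((z-o[2])/d[:,2])[:,None]
def cloud(P,dep):
    h,w=dep.shape; v,u=np.mgrid[:h,:w]
    o,d=rays(P,np.c_[u.ravel(),v.ravel()]); X=o+d*dep.reshape(-1,1)
    X[dep.ravel()==0]=np.nan; return X.reshape(h,w,3)
def save(n,im): cv2.imwrite("pics/"+n+".png",cv2.cvtColor(im,cv2.COLOR_RGB2BGR))
E
python3 - <<'E'
from h import *
s=observe(); print({k:np.round(v,3) for k,v in s.items()})
for n in("top","side"):
    im,d,P=shot(n); save(n+"0",im); np.save(n+"0.npy",d); print(n,np.round(P["extrinsics"],3).tolist(),np.round(P["K"],1).tolist())
E
```

```text
{'time': np.float64(0.0), 'q': array([-1.414,  0.494,  1.346, -0.   ,  1.302, -0.095]), 'qd': array([-0.001,  0.001,  0.   ,  0.001,  0.001, -0.   ]), 'effort': array([-7.0000e-03, -8.8218e+01, -3.8387e+01, -1.0000e-03,  1.0000e-02,
        0.0000e+00]), 'tool_pos': array([ 0.156, -0.605,  0.242]), 'tool_rot': array([-0.089,  0.702, -0.701,  0.089]), 'contact_force': array([-0.059, -0.55 , -0.096]), 'ft_torque': array([ 0.004, -0.004,  0.028]), 'grip_width': np.float64(1.002)}
top [[0.013, -0.99, 0.139, 0.419], [-1.0, -0.013, 0.005, -0.109], [-0.003, -0.139, -0.99, 1.312], [0.0, 0.0, 0.0, 1.0]] [[466.2, 0.0, 280.9], [0.0, 466.2, 212.1], [0.0, 0.0, 1.0]]
side [[0.996, -0.064, 0.068, 0.53], [-0.092, -0.505, 0.858, -1.069], [-0.021, -0.861, -0.509, 0.656], [0.0, 0.0, 0.0, 1.0]] [[413.5, 0.0, 282.3], [0.0, 413.5, 212.1], [0.0, 0.0, 1.0]]
```

View pics/top0.png

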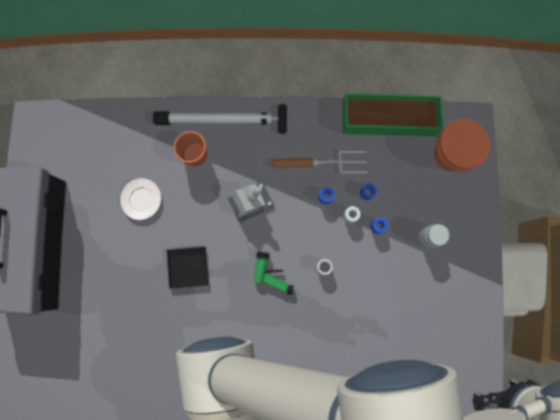

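View pics/side0.png

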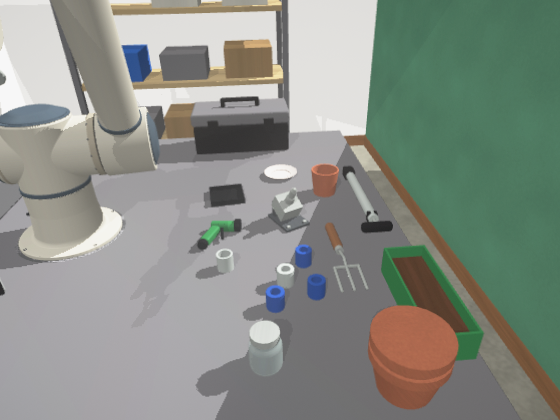

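Run:
```python
from h import *
im=cv2.imread("pics/top0.png"); d=np.load("top0.npy"); P=camera_params("top")
sd=cv2.imread("pics/side0.png")
a=cv2.resize(im[170:290,215:400],None,fx=4.3,fy=4.3,interpolation=cv2.INTER_CUBIC)
cv2.imwrite("pics/crop1.png",a)
X=cloud(P,d)
for n,(u,v) in dict(s1=(325,267),s2=(353,214)).items():
    W=X[v-14:v+15,u-14:u+15].reshape(-1,3); W=W[np.abs(W[:,2]-.045)<.006]
    print(n,len(W),W.mean(0).round(4),(W.max(0)+W.min(0))/2,np.ptp(W,axis=0).round(4), X[v,u].round(4))
for n,(u,v,z0,z1) in dict(saucer=(141,199,.006,.022),tray=(188,267,.010,.024)).items():
    W=X[v-28:v+29,u-28:u+29].reshape(-1,3); W=W[(W[:,2]>z0)&(W[:,2]<z1)]
    print(n,len(W),W.mean(0).round(4),(W.max(0)+W.min(0))/2,np.ptp(W,axis=0).round(4),X[v,u].round(4))
    print(cv2.minAreaRect(W[:,:2].astype(np.float32)*1000))
W=X[175:225,222:280].reshape(-1,3); W=W[W[:,2]>.05]
print("gauge",len(W),W[W[:,2].argsort()[-12:]].round(4).tolist())
S=X[175:225,222:280].reshape(-1,3); S=S[(S[:,2]>.04)&(S[:,2]<.09)]
c=S.mean(0);print(c,np.linalg.svd(S-c)[2].round(3).tolist())
```

```text
s1 78 [ 0.4499 -0.222   0.0463] [ 0.45027831 -0.22242763  0.04541739] [0.038  0.0412 0.0106] [ 0.4486 -0.2278  0.0025]
s2 127 [ 0.5931 -0.2981  0.0462] [ 0.59324543 -0.29817904  0.04517558] [0.0392 0.0396 0.0114] [ 0.5995 -0.3076  0.0006]
saucer 1222 [0.6354 0.3026 0.0121] [0.63465794 0.30198068 0.01398516] [0.1649 0.1678 0.016 ] [0.6345 0.3014 0.0075]
((633.4275512695312, 301.9192199707031), (167.7908477783203, 164.73419189453125), 88.9661865234375)
tray 328 [0.444  0.1584 0.0171] [0.44261631 0.15707784 0.01693026] [0.1186 0.1163 0.0139] [0.4427 0.1569 0.004 ]
((442.3774108886719, 157.79786682128906), (111.7519760131836, 111.00675201416016), 5.869008541107178)
gauge 703 [[0.6396, -0.0377, 0.1238], [0.6448, -0.0402, 0.1239], [0.6476, -0.0479, 0.1239], [0.6395, -0.0481, 0.1249], [0.6341, -0.0431, 0.125], [0.6446, -0.0429, 0.1254], [0.6418, -0.0455, 0.1261], [0.6392, -0.0456, 0.1263], [0.6392, -0.043, 0.1263], [0.6417, -0.0482, 0.1268], [0.6468, -0.0429, 0.1274], [0.6467, -0.0404, 0.1278]]
[ 0.6209666  -0.00661031  0.07114415] [[-0.098, -0.989, -0.108], [-0.987, 0.111, -0.118], [0.129, 0.095, -0.987]]
```

View pics/crop1.png

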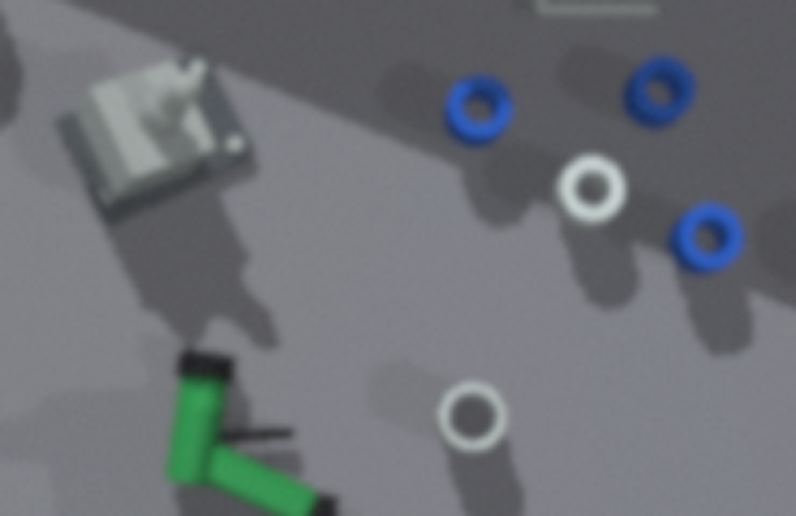

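Run:
```python
from h import *
from scipy.spatial.transform import Rotation as R
s=observe(); r=R.from_quat(s["tool_rot"]).as_matrix(); print(r.round(3).tolist())
P=camera_params("wrist"); E=np.array(P["extrinsics"]); print(E.round(3).tolist(),np.round(P["K"],0).tolist()); print("cam in tool",(r.T@(E[:3,3]-s["tool_pos"])).round(3),(r.T@E[:3,:3]).round(3).tolist())
d=np.load("top0.npy"); X=cloud(camera_params("top"),d)
S=X[175:225,222:280].reshape(-1,3); S=S[(S[:,2]>.045)]
rng=np.random.default_rng(0);best=0
for _ in range(4000):
    a,b,c=S[rng.choice(len(S),3,False)]; n=np.cross(b-a,c-a); n/=np.linalg.norm(n)+1e-12; n*=np.sign(n[2])
    if abs(n[2]-.866)>.07: continue
    m=np.abs((S-a)@n)<.002
    if m.sum()>best: best=m.sum(); M=m
Q=S[M]; c=Q.mean(0); n=np.linalg.svd(Q-c)[2][2]; n*=np.sign(n[2]); print(best,len(S),c.round(4),n.round(3),Q.min(0),Q.max(0))
```

```text
[[-0.968, -0.0, 0.25], [-0.25, 0.001, -0.968], [-0.0, -1.0, -0.001]]
[[0.25, -0.927, -0.279, 0.226], [-0.968, -0.24, -0.07, -0.586], [-0.002, 0.287, -0.958, 0.373], [0.0, 0.0, 0.0, 1.0]] [[367.0, 0.0, 279.0], [0.0, 367.0, 209.0], [0.0, 0.0, 1.0]]
cam in tool [-0.072 -0.131 -0.   ] [[-0.0, 0.958, 0.287], [0.001, -0.287, 0.958], [1.0, 0.0, -0.001]]
243 723 [ 0.6282 -0.0151  0.0744] [ 0.223 -0.472  0.853] [ 0.59199761 -0.05612243  0.05343222] [0.66891433 0.01814296 0.0904455 ]
```

Call:
step_arm --commands '[[[0.84,1,0],0.057,0],[[0.84,1,0],0.057,0],[[0.84,1,0],0.057,0],[[0.84,1,0],0.057,0],[[0.84,1,0],0.057,0],[[0.84,1,0],0.057,0],[[0.84,1,0],0.057,0],[[0.84,1,0],0.057,0],[[0.84,1,0],0.057,0],[[0.84,1,0],0.047,0],[[0.84,1,0],0,0],[[0.84,1,0],0,0]]'

```text
time: 1.6
tool_pos: [0.4128, -0.2946, 0.2385]
tool_rot: [0.608, -0.364, 0.359, -0.607]
contact_force: [1.0, 0.3, 1.7]
grip_width: 1.003
```

Call:
step_arm --commands '[[[0.84,1,0],0,0],[[0.84,1,0],0,0],[[0.84,1,0],0,0],[[0.84,1,0],0,0],[[0.84,1,0],0,0],[[0.84,1,0],0,0],[[0.84,1,0],0,0],[[0.84,1,0],0,0],[[0.84,1,0],0,0],[[0.84,1,0],0,0]]'

```text
time: 2.85
tool_pos: [0.6277, -0.0346, 0.2362]
tool_rot: [0.609, -0.365, 0.357, -0.607]
contact_force: [-0.9, -0.8, -0.1]
grip_width: 0.998
```

Run:
```python
from h import *
from scipy.spatial.transform import Rotation as R
s=observe(); r=R.from_quat(s["tool_rot"]).as_matrix(); print(s["tool_pos"].round(4),r[:,2].round(3),r[:,1].round(3),s["q"].round(2))
im,d,P=shot("wrist"); save("w1",im); np.save("w1.npy",d); np.savez("w1p.npz",**P)
X=cloud(P,d); S=X.reshape(-1,3); S=S[(S[:,2]>.045)&(S[:,2]<.2)&(np.hypot(S[:,0]-.63,S[:,1]+.015)<.07)]
rng=np.random.default_rng(0);best=0
for _ in range(3000):
    a,b,c=S[rng.choice(len(S),3,False)]; n=np.cross(b-a,c-a); n/=np.linalg.norm(n)+1e-12; n*=np.sign(n[2])
    if abs(n[2]-.866)>.05: continue
    m=np.abs((S-a)@n)<.0015
    if m.sum()>best: best=m.sum(); M=m
Q=S[M]; c=Q.mean(0); n=np.linalg.svd(Q-c,full_matrices=False)[2][2]; n*=np.sign(n[2]); print(best,len(S),c.round(4),n.round(3))
h=(S-c)@n
print("h max",np.sort(h)[-10:].round(4))
for lo,hi in((.025,.05),(.028,.035),(.045,.052),(.055,.07)):
    W=S[(h>lo)&(h<hi)]; print(lo,len(W),W.mean(0).round(4))
```

```text
[ 0.6277 -0.0346  0.2362] [ 0.879  0.478 -0.008] [-0.011  0.003 -1.   ] [-0.15  0.51  1.33  0.    1.31 -0.65]
3330 7822 [ 0.6287 -0.0151  0.0735] [ 0.223 -0.444  0.868]
h max [0.0626 0.0626 0.0626 0.0626 0.0627 0.0628 0.0628 0.0629 0.0631 0.0631]
0.025 620 [ 0.637  -0.0322  0.1061]
0.028 168 [ 0.6359 -0.0294  0.1006]
0.045 195 [ 0.6393 -0.0371  0.1155]
0.055 300 [ 0.6438 -0.0449  0.1222]
```

View pics/w1.png

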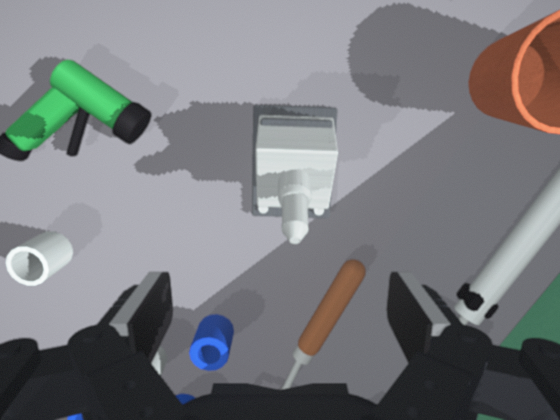

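Run:
```python
from h import *
P=dict(np.load("w1p.npz")); X=cloud(P,np.load("w1.npy")); im=cv2.imread("pics/w1.png")
S=X.reshape(-1,3); S=S[(S[:,2]>.045)&(S[:,2]<.2)&(np.hypot(S[:,0]-.63,S[:,1]+.015)<.07)]
c=np.array([.6287,-.0151,.0735]); n=np.array([.223,-.444,.868]); n/=np.linalg.norm(n)
l=np.cross([0,0,1],n); l/=np.linalg.norm(l); u=np.cross(n,l)  # u: up/down-slope
h=(S-c)@n; a=(S-c)@l; b=(S-c)@u
print("l",l.round(3),"u",u.round(3))
for lo,hi in((.02,.03),(.03,.04),(.04,.05),(.052,.058),(.058,.061),(.0612,.07)):
    m=(h>lo)&(h<hi)&(abs(a)<.02); print(lo,m.sum(),"lat",a[m].min().round(4),a[m].max().round(4),"b",b[m].min().round(4),b[m].max().round(4),b[m].mean().round(4))
m=abs(h)<.002; print("face a",np.percentile(a[m],[1,99]),"b",np.percentile(b[m],[1,99]))
a0=np.mean([(np.percentile(a[(h>lo)&(h<lo+.01)&(abs(a)<.02)],[2,98])).mean() for lo in(.02,.03,.04,.05)])
b0=(.070-c[2])/u[2]
F=c+a0*l+b0*u; print("a0,b0",a0,b0,"F",F.round(4),"T",(F+.062*n).round(4))
# sleeves on rim by top image recheck with rays: sleeve1 rim centre
Pt=camera_params("top"); t=cv2.imread("pics/top0.png"); 
for nm,(uu,v) in dict(s1=(325,267),s2=(353,214)).items():
    W=t[v-13:v+14,uu-13:uu+14].astype(int); mk=((W.min(2)>150)).astype(np.uint8); ys,xs=np.nonzero(mk); e=cv2.fitEllipse(cv2.convexHull(np.c_[xs,ys].astype(np.float32))); print(nm,mk.sum(),e[1],onplane(Pt,[[e[0][0]+uu-13,e[0][1]+v-13]],.045).round(4))
```

```text
l [ 0.894  0.449 -0.   ] u [-0.39   0.776  0.497]
0.02 392 lat -0.0127 0.0124 b -0.0121 0.0055 -0.0003
0.03 239 lat -0.0094 0.0098 b -0.0068 0.0025 -0.0004
0.04 263 lat -0.0092 0.0093 b -0.0063 0.0027 -0.0002
0.052 253 lat -0.009 0.0095 b -0.0119 0.0022 -0.0027
0.058 91 lat -0.006 0.0063 b -0.0098 -0.0014 -0.0046
0.0612 77 lat -0.0039 0.0046 b -0.0115 -0.0033 -0.0075
face a [-0.03101011  0.03145512] b [-0.03765293  0.02429108]
a0,b0 0.00013512506752001805 -0.007045324975779294 F [ 0.6316 -0.0205  0.07  ] T [ 0.6454 -0.048   0.1238]
s1 76 (14.901327133178711, 15.328703880310059) [[ 0.4501 -0.2227  0.045 ]]
s2 124 (14.492996215820312, 14.686755180358887) [[ 0.595  -0.2988  0.045 ]]
```

Call:
step_arm --commands '[[[-0.9,-0.95,0],0,0],[[-0.9,-0.95,0],0,0],[[-0.9,-0.95,0],0,0],[[-0.9,-0.95,0],0,0],[[-0.9,-0.95,0],0,0],[[-0.9,-0.95,-0.7],0,0],[[-0.9,-0.95,-1],0,0],[[-0.9,-0.95,-1],0,0],[[0,0,-1],0,0],[[0,0,-1],0,0],[[0,0,0],0,0]]'

```text
time: 4.28
tool_pos: [0.4419, -0.2258, 0.1133]
tool_rot: [0.609, -0.365, 0.355, -0.608]
contact_force: [-0.5, 0.6, -0.0]
grip_width: 0.999
```

Call:
step_arm --commands '[[[0.16,0.07,-0.9],0,0],[[0.16,0.06,-0.9],0,0],[[0,0,-0.9],0,0],[[0,0,-0.9],0,0],[[0,0,0],0,0]]'

```text
time: 4.9
tool_pos: [0.4529, -0.2237, 0.0258]
tool_rot: [0.609, -0.363, 0.357, -0.608]
contact_force: [0.2, -0.3, 0.3]
grip_width: 0.995
```

Call:
step_arm --commands '[[[-0.12,0.05,-0.2],0,0],[[0,0,0],0,1],[[0,0,0],0,1],[[0,0,0],0,1],[[0,0,0],0,1],[[0,0,0],0,1],[[0,0,0],0,1]]'

```text
time: 5.78
tool_pos: [0.4512, -0.2232, 0.0242]
tool_rot: [0.609, -0.361, 0.359, -0.608]
contact_force: [-1.3, -0.1, -0.2]
grip_width: 0.469
```

Call:
step_arm --commands '[[[0,0,1],0,1],[[0,0,1],0,1],[[0.9,0.87,1],0,1],[[0.9,0.87,1],0,1],[[0.9,0.87,1],0,1],[[0.9,0.87,1],0,1],[[0.9,0.87,0.8],0,1],[[0.9,0.87,0],0,1],[[0.9,0.87,0],0,1],[[0.9,0.87,0],0,1],[[0,0,0],0,1]]'

```text
time: 7.15
tool_pos: [0.6347, -0.0423, 0.1992]
tool_rot: [0.609, -0.362, 0.358, -0.608]
contact_force: [0.2, -0.4, -1.1]
grip_width: 0.47
```

Call:
step_arm --commands '[[[0.25,0.02,-0.6],0,1],[[0.05,0,-0.6],0,1],[[0,0,0],0,1],[[0,0,0],0,1]]'

```text
time: 7.65
tool_pos: [0.6407, -0.0432, 0.1657]
tool_rot: [0.609, -0.364, 0.357, -0.607]
contact_force: [0.1, 0.8, -0.2]
grip_width: 0.467
```

Call:
step_arm --commands '[[[0.06,0.06,-0.5],0,1],[[0,0,-0.4],0,1],[[0,0,-0.3],0,1],[[0,0,0],0,1]]'

```text
time: 8.15
tool_pos: [0.642, -0.0419, 0.1338]
tool_rot: [0.609, -0.364, 0.358, -0.607]
contact_force: [1.1, 0.5, -0.3]
grip_width: 0.469
```

Call:
step_arm --commands '[[[0,0,0],0,0.2],[[0,0,0],0,0],[[0,0,0],0,0],[[0,0,0],0,0]]'

```text
time: 8.65
tool_pos: [0.6427, -0.0419, 0.1348]
tool_rot: [0.609, -0.363, 0.358, -0.607]
contact_force: [-1.1, 1.0, -0.2]
grip_width: 0.999
```

Run:
```python
from h import *
im,d,P=shot("wrist"); im2,d2,P2=shot("side"); np.save("w2.npy",d); np.savez("w2p.npz",**P)
a=cv2.resize(im,(373,280)); b=cv2.resize(im2[170:260,240:360],(373,280),interpolation=cv2.INTER_CUBIC); save("w2",np.hstack([a,b]))
X=cloud(P,d); F=np.array([.6316,-.0205,.07]); n=np.array([.223,-.444,.868]); n/=np.linalg.norm(n)
l=np.cross([0,0,1],n); l/=np.linalg.norm(l); u=np.cross(n,l)
S=X.reshape(-1,3)-F; h,a,b=S@n,S@l,S@u
for k in range(10,74,6):
    m=(h>k/1e3)&(h<(k+6)/1e3)&(abs(a)<.026)&(abs(b)<.035)
    if m.sum()>5: print(k,m.sum(),np.percentile(a[m],[2,98]).round(4),np.percentile(b[m],[2,98]).round(4))
```

```text
10 622 [-0.0198  0.0189] [0.0021 0.0178]
16 664 [-0.02    0.0187] [0.0022 0.0177]
22 729 [-0.0197  0.0189] [-0.0145  0.0176]
28 885 [-0.0197  0.0187] [-0.015   0.0176]
34 1068 [-0.0198  0.0184] [-0.0146  0.0175]
40 2418 [-0.0196  0.0185] [-0.0182  0.0172]
46 487 [-0.0093  0.0092] [0.0003 0.0093]
52 663 [-0.0083  0.0086] [-0.0014  0.0082]
58 394 [-0.0053  0.0051] [-0.0042  0.005 ]
```

View pics/w2.png

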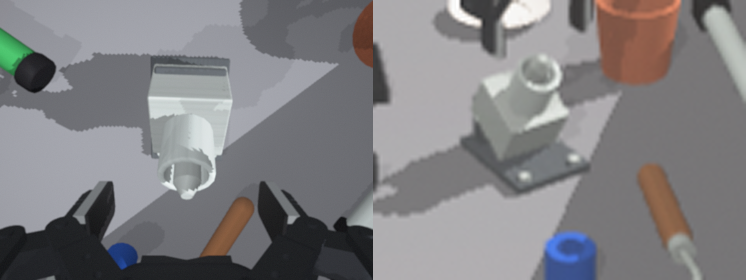

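Call:
step_arm --commands '[[[-0.05,0.09,-0.6],0,0],[[-0.05,0.09,-0.6],0,0],[[0,0,-0.6],0,0],[[0,0,0],0,0]]'

```text
time: 9.25
tool_pos: [0.639, -0.0369, 0.0854]
tool_rot: [0.609, -0.364, 0.357, -0.607]
contact_force: [-0.1, -0.0, 0.6]
grip_width: 1.001
```

Run:
```python
from h import *
P=camera_params("top"); t=cv2.imread("pics/top0.png"); hsv=cv2.cvtColor(t,cv2.COLOR_BGR2HSV)
m=((hsv[...,2]>165)&(hsv[...,1]<50)).astype(np.uint8); m[:,:110]=0;m[:,175:]=0;m[:165]=0;m[235:]=0
c=max(cv2.findContours(m,0,1)[0],key=cv2.contourArea); e=cv2.fitEllipse(cv2.convexHull(c)); print(e, onplane(P,[e[0]],.016).round(4), onplane(P,[[e[0][0]-e[1][0]/2,e[0][1]],[e[0][0]+e[1][0]/2,e[0][1]]],.016).round(4))
```

```text
((140.05905151367188, 198.5186767578125), (39.85667419433594, 42.123634338378906), 34.25687026977539) [[0.6344 0.3016 0.016 ]] [[0.6339 0.3611 0.016 ]
 [0.635  0.243  0.016 ]]
```

Call:
step_arm --commands '[[[0.04,-0.04,0.2],0,0],[[0,0,0],0,1],[[0,0,0],0,1],[[0,0,0],0,1],[[0,0,0],0,1],[[0,0,0],0,1],[[0,0,0],0,1]]'

```text
time: 10.12
tool_pos: [0.641, -0.0383, 0.0924]
tool_rot: [0.609, -0.363, 0.358, -0.607]
contact_force: [-0.9, 1.1, -1.5]
grip_width: 0.478
```

Call:
step_arm --commands '[[[0.11,-0.22,0.43],0,1],[[0.11,-0.22,0.43],0,1],[[0.22,-0.44,0.87],0,1],[[0.22,-0.44,0.87],0,1],[[0,0,0],0,1]]'

```text
time: 10.75
tool_pos: [0.659, -0.0739, 0.1623]
tool_rot: [0.609, -0.363, 0.359, -0.608]
contact_force: [-0.8, -0.4, -0.2]
grip_width: 0.478
```

Call:
step_arm --commands '[[[0,0,1],0,1],[[0,0.5,0.8],0,1],[[0,1,0],0,1],[[0,1,0],0,1],[[0,1,0],0,1],[[-0.1,1,0],0,1],[[-0.1,1,0],0,1],[[-0.1,1,0],0,1],[[-0.1,1,0],0,1],[[-0.1,1,0],0,1],[[-0.1,1,0],0,1],[[0,1,0],0,1]]'

```text
time: 12.25
tool_pos: [0.6373, 0.197, 0.2014]
tool_rot: [0.61, -0.367, 0.357, -0.605]
contact_force: [0.7, -0.5, -0.7]
grip_width: 0.477
```

Call:
step_arm --commands '[[[0,1,-0.3],0,1],[[0,1,-0.8],0,1],[[0,0.6,-1],0,1],[[0,0,-1],0,1],[[0,0,-1],0,1],[[0,0,0],0,1],[[0,0,0],0,1]]'

```text
time: 13.12
tool_pos: [0.6331, 0.2683, 0.0888]
tool_rot: [0.612, -0.368, 0.354, -0.604]
contact_force: [0.0, 0.2, -0.8]
grip_width: 0.479
```

Call:
step_arm --commands '[[[0.22,0.3,-0.6],0,1],[[0.22,0.3,-0.6],0,1],[[0,0,-0.4],0,1],[[0,0,0],0,1],[[0,0,0],0,1]]'

```text
time: 13.75
tool_pos: [0.6457, 0.2848, 0.0473]
tool_rot: [0.611, -0.367, 0.355, -0.605]
contact_force: [-0.4, -0.1, -0.6]
grip_width: 0.481
```

Call:
step_arm --commands '[[[-0.05,-0.06,-0.2],0,1],[[0,0,-0.1],0,1],[[0,0,0],0,1]]'

```text
time: 14.12
tool_pos: [0.6446, 0.2829, 0.0401]
tool_rot: [0.611, -0.367, 0.355, -0.605]
contact_force: [-1.3, -0.6, -0.1]
grip_width: 0.476
```

Run:
```python
from h import *
im,d,P=shot("side"); im2,_,_=shot("wrist")
b=cv2.resize(im[130:220,230:350],(400,300),interpolation=cv2.INTER_CUBIC); save("s3",np.hstack([b,cv2.resize(im2,(400,300))])); print(observe()["contact_force"])
```

```text
[ 0.36443143  0.2838196  -0.35344778]
```

View pics/s3.png

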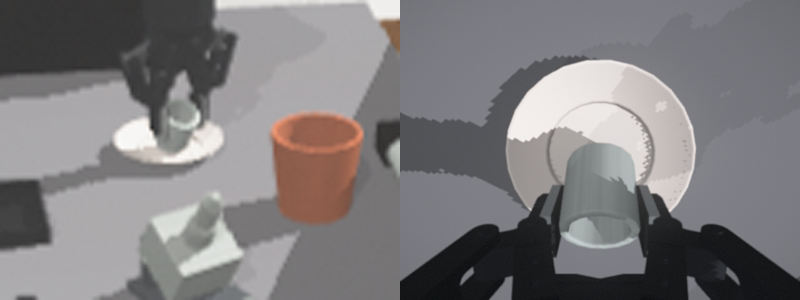

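Call:
step_arm --commands '[[[0,0,-0.08],0,1],[[0,0,0],0,1]]'

```text
time: 14.48
tool_pos: [0.6449, 0.2831, 0.0385]
tool_rot: [0.611, -0.367, 0.355, -0.605]
contact_force: [0.0, -0.4, -0.1]
grip_width: 0.478
```

Call:
step_arm --commands '[[[0,0,-0.08],0,1],[[0,0,0],0,1]]'

```text
time: 14.72
tool_pos: [0.6451, 0.2831, 0.0382]
tool_rot: [0.611, -0.367, 0.355, -0.605]
contact_force: [-2.5, -1.4, 4.0]
grip_width: 0.478
```

Call:
step_arm --commands '[[[0,0,0],0,0.4],[[0,0,0],0,0.3],[[0,0,0],0,0],[[0,0,0],0,0],[[0,0,0.6],0,0],[[0,0,1],0,0],[[0,0,1],0,0]]'

```text
time: 15.6
tool_pos: [0.6442, 0.2828, 0.1047]
tool_rot: [0.611, -0.367, 0.355, -0.605]
contact_force: [0.9, -0.2, -0.8]
grip_width: 0.999
```

Run:
```python
from h import *
im,d,P=shot("wrist"); save("w4",cv2.resize(im,(420,315)))
X=cloud(P,d).reshape(-1,3); X=X[(np.hypot(X[:,0]-.6345,X[:,1]-.3016)<.07)]
W=X[(X[:,2]>.044)&(X[:,2]<.06)]; print(len(W),W.min(0).round(4),W.max(0).round(4),((W.min(0)+W.max(0))/2).round(4), np.percentile(W[:,2],[5,50,95]))
A=np.c_[W[:,:2]-W[:,:2].mean(0),np.ones(len(W))]; W2=W[abs(W[:,2]-.05)<.004]
print(np.linalg.lstsq(np.c_[W2[:,:2]-.0,np.ones(len(W2))],W2[:,2],rcond=None)[0])
h=im; Wr=X[(X[:,2]>.012)&(X[:,2]<.022)]; print("rim",((Wr[:,:2].min(0)+Wr[:,:2].max(0))/2),np.ptp(Wr,axis=0),observe()["tool_pos"])
```

```text
2141 [0.6144 0.2799 0.044 ] [0.6555 0.3209 0.0514] [0.6349 0.3004 0.0477] [0.04601301 0.0492149  0.05039126]
[0.00055099 0.001788   0.04825613]
rim [0.6338826  0.30057042] [0.11873382 0.11902192 0.00998191] [0.6457635  0.28341248 0.10852413]
```

View pics/w4.png

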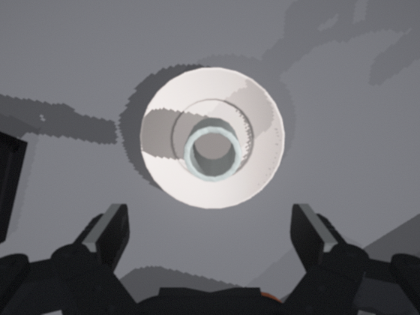

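Call:
step_arm --commands '[[[0,-0.6,1],0,0],[[0,-1,1],0,0],[[0,-1,1],0,0],[[-0.1,-1,1],0,0],[[-0.1,-1,0],0,0],[[-0.1,-1,0],0,0],[[-0.1,-1,0],0,0],[[-0.1,-1,0],0,0],[[-0.1,-1,0],0,0],[[-0.1,-1,0],0,0],[[-0.1,-1,0],0,0],[[-0.1,-1,0],0,0]]'

```text
time: 17.15
tool_pos: [0.6199, -0.0159, 0.216]
tool_rot: [0.61, -0.365, 0.356, -0.607]
contact_force: [0.0, -0.7, -0.0]
grip_width: 1.006
```

Call:
step_arm --commands '[[[-0.1,-1,0],0,0],[[-0.1,-1,0],0,0],[[-0.1,-1,0],0,0],[[-0.1,-1,0],0,0],[[-0.1,-1,0],0,0],[[-0.1,-1,0],0,0],[[-0.1,-1,0],0,0],[[-0.1,-1,0],0,0],[[-0.1,-1,0],0,0],[[0,-1,0],0,0],[[0,0,0],0,0],[[0,0,0],0,0]]'

```text
time: 18.65
tool_pos: [0.5903, -0.2777, 0.2118]
tool_rot: [0.61, -0.368, 0.354, -0.607]
contact_force: [-0.8, -0.1, -0.4]
grip_width: 0.998
```

Call:
step_arm --commands '[[[0.08,-0.42,-0.9],0,0],[[0.08,-0.42,-0.9],0,0],[[0,0,-0.9],0,0],[[0,0,-0.9],0,0],[[0,0,0],0,0]]'

```text
time: 19.27
tool_pos: [0.5948, -0.2973, 0.1176]
tool_rot: [0.61, -0.367, 0.353, -0.607]
contact_force: [-0.2, -0.1, 0.1]
grip_width: 1.002
```

Run:
```python
from h import *
im,d,P=shot("wrist"); print(observe()["tool_pos"]); save("w5",cv2.resize(im,(420,315)))
X=cloud(P,d).reshape(-1,3)
W=X[(np.hypot(X[:,0]-.594,X[:,1]+.2985)<.035)&(X[:,2]>.041)&(X[:,2]<.05)]; print(len(W),W.min(0).round(4),W.max(0).round(4),((W.min(0)+W.max(0))/2).round(4))
```

```text
[ 0.59542896 -0.29761509  0.11882726]
2523 [ 0.5725 -0.3202  0.041 ] [ 0.6143 -0.2787  0.0466] [ 0.5934 -0.2994  0.0438]
```

View pics/w5.png

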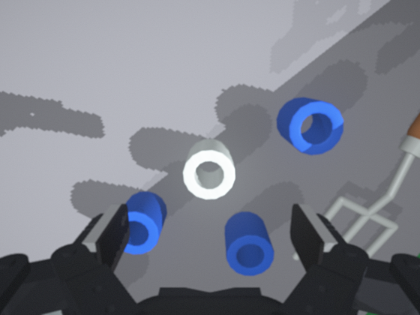

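Call:
step_arm --commands '[[[-0.04,-0.04,-0.8],0,0],[[-0.04,-0.04,-0.8],0,0],[[0,0,-0.8],0,0],[[0,0,-0.8],0,0],[[0,0,-0.4],0,0],[[0,0,0],0,0]]'

```text
time: 20.08
tool_pos: [0.5962, -0.3005, 0.0295]
tool_rot: [0.61, -0.364, 0.355, -0.607]
contact_force: [-0.1, 0.8, -0.4]
grip_width: 0.998
```

Call:
step_arm --commands '[[[-0.12,0.05,-0.2],0,0],[[0,0,0],0,1],[[0,0,0],0,1],[[0,0,0],0,1],[[0,0,0],0,1],[[0,0,0],0,1],[[0,0,0],0,1]]'

```text
time: 20.95
tool_pos: [0.594, -0.2997, 0.0263]
tool_rot: [0.61, -0.363, 0.356, -0.607]
contact_force: [0.7, -0.1, -0.6]
grip_width: 0.475
```

Call:
step_arm --commands '[[[0,0,1],0,1],[[0,0,1],0,1],[[0,0,1],0,1],[[0.18,0.95,1],0,1],[[0.18,0.95,1],0,1],[[0.18,0.95,1],0,1],[[0.18,0.95,0.6],0,1],[[0.18,0.95,0],0,1],[[0.18,0.95,0],0,1],[[0.18,0.95,0],0,1],[[0.18,0.95,0],0,1],[[0.18,0.95,0],0,1]]'

```text
time: 22.45
tool_pos: [0.6336, -0.0779, 0.1943]
tool_rot: [0.61, -0.365, 0.356, -0.607]
contact_force: [-0.6, -0.1, -1.2]
grip_width: 0.472
```

Call:
step_arm --commands '[[[0.18,0.95,0],0,1],[[0,0.5,0],0,1],[[0,0,0],0,1],[[0,0,0],0,1]]'

```text
time: 22.95
tool_pos: [0.6375, -0.0386, 0.1931]
tool_rot: [0.61, -0.365, 0.354, -0.607]
contact_force: [-0.2, 0.6, -0.5]
grip_width: 0.471
```

Call:
step_arm --commands '[[[0.2,-0.15,-0.5],0,1],[[0,0,-0.4],0,1],[[0,0,0],0,1],[[0,0,0],0,1]]'

```text
time: 23.45
tool_pos: [0.6425, -0.0447, 0.1683]
tool_rot: [0.61, -0.366, 0.355, -0.606]
contact_force: [0.2, 1.3, -1.4]
grip_width: 0.469
```

Run:
```python
from h import *
im,d,P=shot("wrist"); s=observe(); print(s["tool_pos"])
X=cloud(P,d).reshape(-1,3); t=s["tool_pos"]
# held sleeve: points of the outer wall near TCP, lateral extents
l=np.array([.879,.478,0]); p=np.array([-.478,.879,0]); S=X-t; a,b=S@l,S@p
for z in(-.02,-.01,0,.01):
    m=(abs(S[:,2]-z)<.004)&(abs(a)<.0205)&(abs(b)<.03); 
    if m.sum()>20: print(z,m.sum(),"back wall b max",np.percentile(b[m],[50,98]).round(4),"a",np.percentile(a[m],[2,98]).round(4))
m=(abs(a)<.004)&(abs(b)<.03)&(abs(S[:,2])<.04); print("near mid: b",np.percentile(b[m],[2,50,98]).round(4),"z",np.percentile(S[m,2],[2,98]).round(4))
```

```text
[ 0.64241331 -0.04465046  0.16826812]
-0.02 711 back wall b max [0.0154 0.0206] a [-0.0177  0.0172]
-0.01 1022 back wall b max [0.0117 0.0206] a [-0.0174  0.0194]
0 1374 back wall b max [0.0092 0.0206] a [-0.017   0.0196]
0.01 1766 back wall b max [0.0081 0.0205] a [-0.0172  0.0198]
near mid: b [-0.0187 -0.0107  0.0207] z [-0.0227  0.0193]
```

Call:
step_arm --commands '[[[0.01,0.09,-0.3],0,1],[[0,0,-0.3],0,1],[[0,0,-0.3],0,1],[[0,0,0],0,1],[[0,0,0],0,1]]'

```text
time: 24.12
tool_pos: [0.6427, -0.042, 0.1443]
tool_rot: [0.61, -0.366, 0.355, -0.606]
contact_force: [0.2, 0.3, -0.5]
grip_width: 0.471
```

Call:
step_arm --commands '[[[-0.01,0.02,-0.16],0,1],[[0,0,0],0,1],[[-0.02,0.03,-0.12],0,1],[[0,0,0],0,1]]'

```text
time: 24.62
tool_pos: [0.6424, -0.0409, 0.1374]
tool_rot: [0.61, -0.366, 0.355, -0.606]
contact_force: [0.1, -0.3, -1.1]
grip_width: 0.47
```

Call:
step_arm --commands '[[[0,0,0],0,0.2],[[0,0,0],0,0],[[0,0,0],0,0],[[0,0,0],0,0]]'

```text
time: 25.12
tool_pos: [0.6423, -0.0408, 0.1376]
tool_rot: [0.61, -0.366, 0.355, -0.606]
contact_force: [-0.2, -0.5, -0.6]
grip_width: 0.999
```

Run:
```python
from h import *
im,d,P=shot("wrist"); save("w6",cv2.resize(im,(420,315)))
X=cloud(P,d); F=np.array([.6316,-.0205,.07]); n=np.array([.223,-.444,.868]); n/=np.linalg.norm(n)
l=np.cross([0,0,1],n); l/=np.linalg.norm(l); u=np.cross(n,l)
S=X.reshape(-1,3)-F; h,a,b=S@n,S@l,S@u
for k in range(10,82,6):
    m=(h>k/1e3)&(h<(k+6)/1e3)&(abs(a)<.026)&(abs(b)<.035)
    if m.sum()>5: print(k,m.sum(),np.percentile(a[m],[2,98]).round(4),np.percentile(b[m],[2,98]).round(4))
m=(h>.05)&(h<.085)&(abs(a)<.02)&(abs(b)<.02); print(np.histogram(h[m],bins=np.arange(.05,.085,.0025)))
```

```text
10 398 [-0.0125  0.0124] [0.0026 0.0131]
16 544 [-0.0126  0.0129] [0.0001 0.0127]
22 437 [-0.0107  0.0112] [0.0018 0.0113]
34 262 [-0.0156  0.015 ] [0.0106 0.0197]
40 399 [-0.0174  0.0183] [0.0089 0.023 ]
46 460 [-0.0176  0.0186] [0.0114 0.0262]
52 576 [-0.0176  0.018 ] [-0.0055  0.0295]
58 1222 [-0.0168  0.0169] [-0.0045  0.0325]
64 1051 [-0.0174  0.0174] [-0.0027  0.0348]
70 2065 [-0.0169  0.0165] [0.001  0.0348]
76 2316 [-0.0198  0.019 ] [0.0044 0.0305]
(array([ 37,  34,  62, 201, 352, 194, 187, 210, 223, 252, 264, 270, 559,
       851]), array([0.05  , 0.0525, 0.055 , 0.0575, 0.06  , 0.0625, 0.065 , 0.0675,
       0.07  , 0.0725, 0.075 , 0.0775, 0.08  , 0.0825, 0.085 ]))
```

View pics/w6.png

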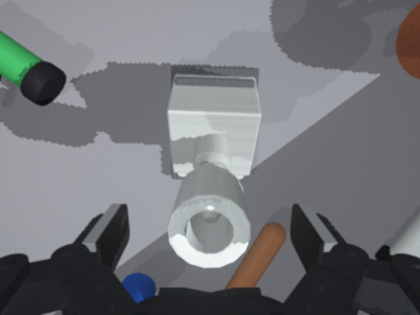

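Call:
step_arm --commands '[[[0,0,0],0,1],[[0,0,0],0,1],[[0,0,0],0,1],[[0,0,0],0,1],[[0,0,0],0,1],[[0.09,-0.18,-0.04],0,1],[[0,0,0],0,1]]'

```text
time: 26.05
tool_pos: [0.6435, -0.0435, 0.1364]
tool_rot: [0.61, -0.367, 0.354, -0.607]
contact_force: [-0.4, 2.2, 4.4]
grip_width: 0.465
```

Call:
step_arm --commands '[[[0.09,-0.18,-0.08],0,1],[[0.09,-0.18,-0.12],0,1],[[0,0,0],0,1]]'

```text
time: 26.42
tool_pos: [0.6473, -0.0503, 0.1324]
tool_rot: [0.609, -0.368, 0.352, -0.608]
contact_force: [-0.6, 3.1, 2.6]
grip_width: 0.46
```

Call:
step_arm --commands '[[[0.07,-0.13,-0.15],0,1],[[0.03,-0.05,-0.15],0,1],[[0,0,0],0,1]]'

```text
time: 26.8
tool_pos: [0.6498, -0.0531, 0.1264]
tool_rot: [-0.608, 0.368, -0.352, 0.609]
contact_force: [-1.8, 3.5, -0.3]
grip_width: 0.465
```

Call:
step_arm --commands '[[[-0.08,0.05,-0.14],0,1],[[-0.04,0.07,-0.14],0,1],[[0,0,0],0,1]]'

```text
time: 27.18
tool_pos: [0.6471, -0.0496, 0.1192]
tool_rot: [-0.607, 0.368, -0.352, 0.61]
contact_force: [0.8, 5.4, -2.3]
grip_width: 0.464
```

Call:
step_arm --commands '[[[0,0,0],0,0.3],[[0,0,0],0,0],[[0,0,0],0,0],[[0,0,0],0,0]]'

```text
time: 27.68
tool_pos: [0.6471, -0.0506, 0.1189]
tool_rot: [-0.608, 0.368, -0.352, 0.609]
contact_force: [0.2, 1.1, -0.2]
grip_width: 1.002
```

```bash
cat > chk.py <<'E'
from h import *
im,d,P=shot("wrist"); save("w7",cv2.resize(im,(420,315)))
X=cloud(P,d); F=np.array([.6316,-.0205,.07]); n=np.array([.223,-.444,.868]); n/=np.linalg.norm(n)
l=np.cross([0,0,1],n); l/=np.linalg.norm(l); u=np.cross(n,l)
S=X.reshape(-1,3)-F; h,a,b=S@n,S@l,S@u
for k in range(10,82,6):
    m=(h>k/1e3)&(h<(k+6)/1e3)&(abs(a)<.026)&(abs(b)<.035)
    if m.sum()>5: print(k,m.sum(),np.percentile(a[m],[2,98]).round(4),np.percentile(b[m],[2,98]).round(4))
m=(h>.05)&(h<.085)&(abs(a)<.02)&(abs(b)<.022); print(np.histogram(h[m],bins=np.arange(.05,.085,.0025)))
E
python3 chk.py
```

```text
10 455 [-0.0119  0.0121] [0.0041 0.0129]
16 177 [-0.0092  0.01  ] [0.008  0.0131]
22 377 [-0.019   0.0184] [0.0028 0.0182]
28 905 [-0.0195  0.0188] [0.003  0.0184]
34 1006 [-0.0197  0.0188] [0.0027 0.0183]
40 1064 [-0.0196  0.0186] [0.0029 0.0182]
46 1186 [-0.0198  0.019 ] [0.0022 0.018 ]
52 1479 [-0.0194  0.0186] [-0.0148  0.018 ]
58 2181 [-0.0191  0.0179] [-0.0152  0.0178]
64 4717 [-0.0191  0.0181] [-0.0199  0.0173]
(array([ 494,  517,  705,  803,  928,  925, 1087, 3205,    0,    0,    0,
          0,    0,    0]), array([0.05  , 0.0525, 0.055 , 0.0575, 0.06  , 0.0625, 0.065 , 0.0675,
       0.07  , 0.0725, 0.075 , 0.0775, 0.08  , 0.0825, 0.085 ]))
```

Call:
step_arm --commands '[[[-0.04,0.08,-0.28],0,0],[[0,0,0],0,0],[[0,0,0],0,1],[[0,0,0],0,1],[[0,0,0],0,1],[[0,0,0],0,1],[[0,0,0],0,1],[[0,0,0],0,1]]'

```text
time: 28.72
tool_pos: [0.646, -0.0484, 0.1116]
tool_rot: [-0.608, 0.368, -0.352, 0.609]
contact_force: [-0.6, 0.5, 0.6]
grip_width: 0.467
```

Call:
step_arm --commands '[[[0.11,-0.22,0.43],0,1],[[0.11,-0.22,0.43],0,1],[[0.22,-0.44,0.87],0,1],[[0.1,-0.22,0.6],0,1],[[0,0,0.8],0,1],[[0,0,0],0,1]]'

```text
time: 29.48
tool_pos: [0.6608, -0.0785, 0.1953]
tool_rot: [-0.608, 0.368, -0.353, 0.609]
contact_force: [0.1, 0.4, -1.4]
grip_width: 0.473
```

Call:
step_arm --commands '[[[-0.95,0.98,0.1],0,1],[[-0.95,0.98,0],0,1],[[-0.95,0.98,0],0,1],[[-0.95,0.98,0],0,1],[[-0.95,0.98,0],0,1],[[-0.95,0.98,0],0,1],[[-0.95,0.98,0],0,1],[[-0.95,0.98,-0.5],0,1],[[-0.95,0.98,-1],0,1],[[0,0,-1],0,1],[[0,0,-1],0,1],[[0,0,0],0,1]]'

```text
time: 30.98
tool_pos: [0.4349, 0.1479, 0.1025]
tool_rot: [0.609, -0.37, 0.351, -0.608]
contact_force: [-0.0, -1.1, -1.1]
grip_width: 0.466
```

Call:
step_arm --commands '[[[0.33,-0.17,-0.8],0,1],[[0.33,-0.17,-0.8],0,1],[[0,0,-0.5],0,1],[[0,0,0],0,1],[[0,0,0],0,1]]'

```text
time: 31.6
tool_pos: [0.4528, 0.1395, 0.0517]
tool_rot: [-0.608, 0.369, -0.352, 0.608]
contact_force: [0.7, 0.4, -0.7]
grip_width: 0.468
```

Call:
step_arm --commands '[[[-0.04,0,-0.3],0,1],[[0,0,-0.2],0,1],[[0,0,0],0,1]]'

```text
time: 31.98
tool_pos: [0.4518, 0.1398, 0.0394]
tool_rot: [-0.608, 0.369, -0.352, 0.609]
contact_force: [-0.2, -0.0, -1.2]
grip_width: 0.469
```

Call:
step_arm --commands '[[[0,0,-0.08],0,1],[[0,0,0],0,1]]'

```text
time: 32.22
tool_pos: [0.4518, 0.1398, 0.0373]
tool_rot: [-0.608, 0.369, -0.352, 0.609]
contact_force: [0.9, 0.1, 0.0]
grip_width: 0.472
```

Call:
step_arm --commands '[[[0,0,-0.08],0,1],[[0,0,0],0,1]]'

```text
time: 32.48
tool_pos: [0.4521, 0.1399, 0.0357]
tool_rot: [-0.608, 0.369, -0.352, 0.609]
contact_force: [-2.1, 0.5, 7.6]
grip_width: 0.469
```

Call:
step_arm --commands '[[[0,0,0],0,0.4],[[0,0,0],0,0.3],[[0,0,0],0,0],[[0,0,0],0,0],[[0,0,0.6],0,0],[[0,0,1],0,0],[[0,0,1],0,0],[[0,0,1],0,0],[[0,0,1],0,0],[[0,0,0],0,0]]'

```text
time: 33.72
tool_pos: [0.4514, 0.1397, 0.1538]
tool_rot: [-0.608, 0.369, -0.352, 0.609]
contact_force: [1.0, 0.0, -0.2]
grip_width: 0.998
```

Run:
```python
from h import *
im,d,P=shot("wrist"); im2,d2,P2=shot("side"); save("w8",np.hstack([cv2.resize(im,(400,300)),cv2.resize(im2,(400,300))]))
X=cloud(P,d).reshape(-1,3); N=X[(np.hypot(X[:,0]-.4425,X[:,1]-.1575)<.05)]
W=N[(N[:,2]>.041)&(N[:,2]<.06)]; print(len(W),((W.min(0)+W.max(0))/2).round(4),np.ptp(W,axis=0).round(4), np.percentile(W[:,2],[5,50,95]))
T=X[(abs(X[:,0]-.4425)<.08)&(abs(X[:,1]-.1575)<.08)&(X[:,2]>.012)&(X[:,2]<.024)]
print(cv2.minAreaRect(T[:,:2].astype(np.float32)*1000),observe()["tool_pos"])
X2=cloud(P2,d2).reshape(-1,3); W=X2[(np.hypot(X2[:,0]-.635,X2[:,1]-.3)<.03)&(X2[:,2]>.04)&(X2[:,2]<.06)]; print("s1",len(W),((W.min(0)+W.max(0))/2).round(4))
```

```text
2166 [0.4428 0.1579 0.0459] [0.0415 0.0416 0.0097] [0.045522   0.04834695 0.04955138]
((441.76727294921875, 158.13421630859375), (110.3556137084961, 110.25227355957031), 6.049606800079346) [0.4505259  0.13950591 0.15223314]
s1 74 [0.6363 0.2976 0.0464]
```

View pics/w8.png

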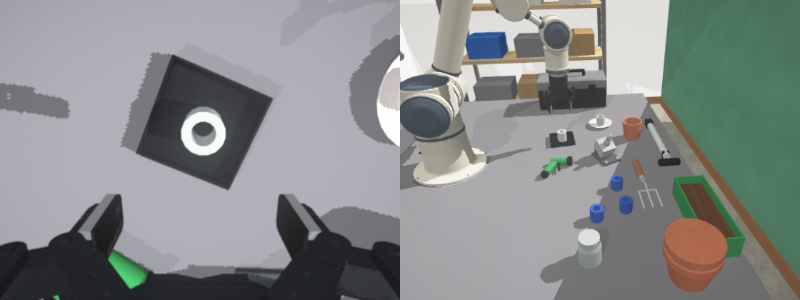

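Both sleeves stand upright in the right dishes: the thick-walled one in the tray at wrist-view pixel (203,132), and the other in the saucer. Nothing else has moved and the arm is clear.

```bash
python3 -c "
from station import *
print(finish_job())"
```

```text
the job is handed in; nothing more can be done
None
```

Both sleeves were tested on the pin, put away and the job handed in at about 34 s of the 72 s allowed; no verdict was reported.

- **Wide-bore sleeve:** it slid right down to the foot, with its top measured about 45 mm along the pin. I stood it in the saucer, level and centred within about 2 mm.
- **Narrow-bore sleeve:** on release it hung up on the pin's tip, still nearly upright. I gripped it again, tilted it into line with the pin and let it slide. It then stopped at the shoulder, with its top at about 69 mm along the pin and lined up with it. I stood it in the tray, level and within about 1 mm of the centre.

**Last checks:** the final side and wrist pictures show both sleeves upright in their dishes and the other things where they were, and the gripper open and well clear. The side camera placed the saucer sleeve about 3 mm from the wrist camera's reading. That check had few points, and both readings are inside the 30 mm limit. No other checks failed or disagreed.

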